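# Open the lamp box

### The arm

A 6-joint arm with a two-finger parallel gripper is mounted at the origin on a cart in front of the work surface, level with it; the furniture and walls round the work are solid. World frame = base frame: x ahead of the robot, y to its left, z up, the work surface at z = 0. Lengths are in mm, angles in degrees, forces in N, time in s.
With the tool pointing down it reaches from about 325 to 1000 mm from the base axis. Payload 5.1 kg.
Tool frame: the origin (TCP) lies between the finger pads; the fingertips stand env.nose_length ahead of it and the grasp point (between the pads) lies 8 mm behind it (env.nose_length is the distance from the TCP to the fingertips, in mm); z points along the fingers, y is the line along which they close (so a half turn about z gives the same grasp; the last joint's range is limited). The gripper opens to 85 mm and grips with 20 to 120 N. Pads are 22 mm wide; open, the fingers measure 114 mm over their backs; the gripper's body (76 mm by 85 mm) begins 54 mm behind the grasp point. The pads swing forward as they close: fully open they stand 13 mm farther back than shut.
Start: joints at [-82.025, 7.093, 94.555, -0, 78.352, -4.733], TCP at [142.959, -634.072, 242.322] pointing down, gripper open.
Joint ranges: [-149.61, 149.61], [-58.7, 133.49], [1.44, 155.28], [-77.14, 257.14], [18.33, 153.61], [-166.67, 166.67]. Speed limits (degrees/s): [147.25, 147.25, 180, 180, 180, 180].

### API

Orientations are given as [roll, pitch, yaw] about the fixed x, y, z axes, in that order (R = Rz(yaw) Ry(pitch) Rx(roll)).
In Python, from rig import env gives the robot as it stands.
- The arm moves only by the shell command python3 nudge.py 'ROWS' [OPENING] [FORCE]. ROWS is rows parted by semicolons, their numbers by spaces, 1 to 12 of them, each of 4 numbers: dx, dy, dz in mm, then a turn about the tool's z in degrees; each row shifts and turns the commanded pose from where the row before left it, along the tool's axes as they then stand; what a row does not reach is not made up. A row lasts 1/8 s, in which the tool goes at most 62.5 mm and 10.7 degrees, less where a joint would pass 70% of its speed; a pose out of reach is approached as far as the arm can. OPENING is the opening from 0.0 (shut) to 1.0 (fully open), set as the command begins (- or left out keeps the last). The fingers move at their own pace and stop on an object; FORCE is the grip in N (left out, the last holds). Time passes only in rows, so rows that do not move let the fingers close. It prints the time, the measured TCP pose, the force, the opening and the grip force at its end.
- env.state(): the state, without advancing time (a new reading comes with each control period).
- env.grab_frame(name): name is "side" or "top" or "wrist"; returns the picture (480x640x3 uint8, red, green, blue); there is no depth.
- env.get_calibration(name): a dict with "K" (3x3 intrinsics, pixels), "k1" (the pictures are not rectified: a ray, as slopes to the right and down, at radius r is drawn at 1 + k1 r^2 times it, then the intrinsics apply), "xyz" and "orientation" of the camera in the world. Camera axes: x right, y up, looking along -z (the intrinsics and any distortion apply to the point x, -y, -z); pixel columns grow to the right and rows downward; lengths in mm; the calibration is good to about 2 mm. A picture is of the moment at which its call begins: read the wrist's pose just before it. get_calibration takes no time and is no camera call; for the wrist camera it gives the pose at the moment of the call.
- env.sign_off(): hands the job in; it is judged then, once.
The state is a dict: "t": time; "joint_positions": joint angles; "dq": joint speeds; "tau": joint torques, N m; "tcp_pos": TCP position; "tool_rot": TCP orientation; "contact_force": force on the tool from outside, world axes, zero at the start; "wrist_torque": the same for the moment, N m; "width": opening from 0.0 (shut) to 1.0 (fully open); "finger_force": force on a finger pad.
Only numpy, scipy, OpenCV 4.12 (cv2) and the standard library are available. Lean on these libraries where they do the work, as an engineer would, in place of code of your own. Each camera call takes 0.05 s, during which the arm holds its last target. There are 200 camera calls.

### The job

Open the light-source box so that the filter cube inside can be reached: undo its three captive thumbscrews one after another (anticlockwise) until each one springs up, then lift the cover off by its pull without forcing it and without touching the filter cube. Put the cover down gently on the rubber mat, flat, knobs up, in the middle of the mat and squarely along it, and leave the things standing around where they are.

Things in the scene. Friction and masses are not known exactly. Their poses are not given: they have to be found in the camera images.
- lamp_box: grey sheet-metal box, fixed to the bench, 112 deep (x) x 171 wide (y) mm, 60 mm high in front and 123 mm behind. Its front (-x) looks to the robot; its top is a seat that slopes up to the back at 30 degrees, with low rims (up to 4 mm above the seat) round the cover, 1.7 to 2.3 mm clear of it; under it is the open inside. Origin: middle of the footprint on the bench. z up
- seat (a point): middle of the sloping seat, 88 mm above the bench: where the cover's origin is while the cover is on
- cover: flat aluminium cover plate on the seat, loose once unscrewed, about 0.33 kg, 120 (x, up the slope) x 160 (y) x 3 (z) mm; the pull and the three thumbscrews stay in it. Origin: middle of its underside; z is square to the plate, out of the box (leaning 30 degrees to the robot while on the box). With all screws sprung up nothing stands out of its underside
- pull (a point): middle of the cover's pull: a bar 10 x 10 mm in section and 62 mm long, along the cover's y axis, on two 10 mm feet under its ends; the bar's middle is 27 mm above the cover's underside, its top 32 mm; it stands over the middle of the cover
- knob_a (a point): middle of the knurled round knob of the lower left (robot's view) thumbscrew, at x, y = -42, +60 mm in the cover's frame: 20 mm across, 17.5 mm tall; fully screwed in, this point is 13 mm and the knob's top 22 mm above the cover's underside. z: the screw's axis, square to the cover. Unscrews anticlockwise seen from above; light to turn; its angle is not given
- knob_b (a point): middle of the knurled round knob of the lower right thumbscrew, at x, y = -42, -60 mm in the cover's frame: 20 mm across, 17.5 mm tall; fully screwed in, this point is 13 mm and the knob's top 22 mm above the cover's underside. z: the screw's axis, square to the cover. Unscrews anticlockwise seen from above; light to turn; its angle is not given
- knob_c (a point): middle of the knurled round knob of the top middle thumbscrew, at x, y = +42, 0 mm in the cover's frame: 20 mm across, 17.5 mm tall; fully screwed in, this point is 13 mm and the knob's top 22 mm above the cover's underside. z: the screw's axis, square to the cover. Unscrews anticlockwise seen from above; light to turn; its angle is not given
- screw_a_rise (a joint): how far the lower left thumbscrew stands up along its axis, m. 0 to 0.002 while its thread holds. It lets go after 1.4 to 2.8 rad of turning (unknown, more than one grasp) and stops turning 0.5 to 0.9 rad later; then, unless held down by the fingers, its 3 N spring lifts it to 0.011, where it stays in the cover. While the thread holds it cannot be pulled up
- screw_b_rise (a joint): how far the lower right thumbscrew stands up along its axis, m. 0 to 0.002 while its thread holds. It lets go after 1.4 to 2.8 rad of turning (unknown, more than one grasp) and stops turning 0.5 to 0.9 rad later; then, unless held down by the fingers, its 3 N spring lifts it to 0.011, where it stays in the cover. While the thread holds it cannot be pulled up
- screw_c_rise (a joint): how far the top middle thumbscrew stands up along its axis, m. 0 to 0.002 while its thread holds. It lets go after 1.4 to 2.8 rad of turning (unknown, more than one grasp) and stops turning 0.5 to 0.9 rad later; then, unless held down by the fingers, its 3 N spring lifts it to 0.011, where it stays in the cover. While the thread holds it cannot be pulled up
- mat: black rubber mat, fixed, 160 (x) x 200 (y) x 3 mm, flat on the bench; origin: middle of its underside, on the bench
- filter_cube: black filter cube 32 x 38 x 33 mm, fixed on the bench plate inside the box, its top 49 mm above the bench; origin: middle of its underside
- bulb_carton: upright small white carton 38 x 38 x 62 mm, loose, a bystander; origin: middle of its underside
- oil_bottle: small white bottle with black cap 26 mm across, 61 mm tall, loose, a bystander; origin: middle of its underside
- coverslips: small flat white box of coverslips 28 x 28 x 9 mm, loose, a bystander; origin: middle of its underside

How it is judged:
By the outcome, as a careful person would: the job done as asked, in the order asked, and still so for the second after the job is handed in, with the robot touching nothing.
It also fails if it takes over 72 s, if anything falls off the work surface, if the arm or the gripper's body presses on something with over 40 N, if the wrist force passes 120 N, or if a joint passes its speed limit or range.

## Working session

There is one attempt and no reset: what is moved stays moved. The work goes in short steps, Python scripts to look and compute and a shell command to move; the robot and the scene stay as the last step left them, time stands still between calls to the robot, and variables do not carry over. Pictures are saved under pics/ and viewed, at most 10 in all, crops included, and the job is handed in when it is done.

```bash
ls; mkdir -p pics; python3 - <<'E'
from rig import env
import cv2
print(env.state(), env.nose_length)
for n in("side","top","wrist"):
    print(n,env.get_calibration(n))
a=[cv2.cvtColor(env.grab_frame(n),cv2.COLOR_RGB2BGR) for n in("side","top","wrist")]
for n,i in zip(("side","top","wrist"),a): cv2.imwrite(f"pics/{n}0.png",i)
E
```

```text
nudge.py
pics
rig.py
  5 nudge.py
  3 rig.py
  8 total
{'t': 0.0, 'joint_positions': array([-8.20267742e+01,  7.13533799e+00,  9.46359816e+01, -4.83402585e-04,
        7.83522004e+01, -4.73297321e+00]), 'dq': array([-0.04875229,  0.00838513, -0.07311324,  0.08762032, -0.0052348 ,
       -0.05263549]), 'tau': array([ 1.55876660e-03, -4.23611891e+01, -3.65452445e+01, -3.21453319e-05,
        6.96951363e-03, -4.85914455e-07]), 'tcp_pos': array([ 142.85029338, -633.4895229 ,  241.01259609]), 'tool_rot': array([-1.79876862e+02, -9.72026096e-03,  1.27062867e+01]), 'contact_force': array([-0.43667209,  0.29173236, -0.04784458]), 'wrist_torque': array([ 0.01957498,  0.00901236, -0.02940353]), 'finger_force': 0.0, 'width': 0.9948567651221157} 11.0
side {'K': array([[491.97233017,   0.        , 318.07617794],
       [  0.        , 491.97233017, 242.11090139],
       [  0.        ,   0.        ,   1.        ]]), 'k1': -0.05123463381269276, 'xyz': array([ 219.12037725, -401.26877468,  730.2469612 ]), 'orientation': array([ 47.45164478,  -0.95666547, -26.69412309])}
top {'K': array([[471.78598724,   0.        , 314.97675351],
       [  0.        , 471.78598724, 238.2356921 ],
       [  0.        ,   0.        ,   1.        ]]), 'k1': -0.1163987510971566, 'xyz': array([403.61320705, 239.52169974, 980.84003218]), 'orientation': array([ 10.63526587,  -1.49192622, -89.32231039])}
wrist {'K': array([[351.67433249,   0.        , 317.19305468],
       [  0.        , 351.67433249, 237.33494093],
       [  0.        ,   0.        ,   1.        ]]), 'k1': -0.03563794178453401, 'xyz': array([ 220.56392569, -616.64324127,  372.09471344]), 'orientation': array([-17.83574415,   0.12979274, -77.34349784])}
```
View pics/side0.png

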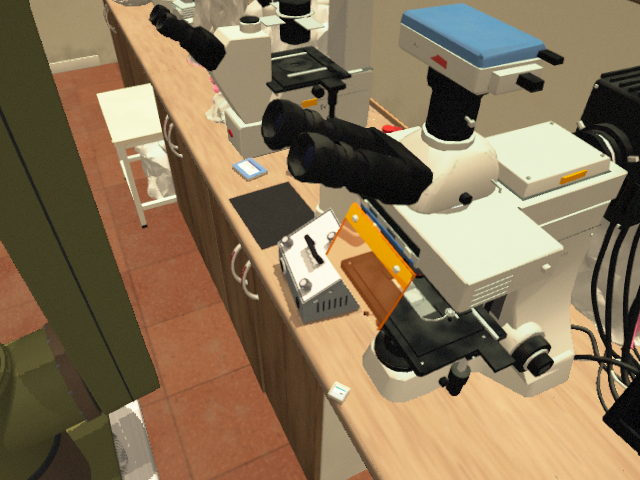

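View pics/top0.png

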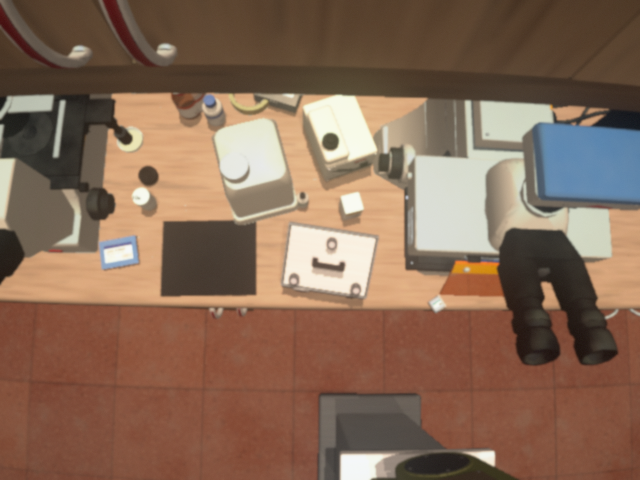

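Side view: box near (315,270), mat (272,213), the coverslips box (339,391). Top view: box around (330,262), pull (328,265), knobs near (293,281), (355,291), (332,243), mat (209,258), carton (351,205), bottle (141,197). I enlarge both.

```bash
python3 - <<'E'
import cv2
i=cv2.imread("pics/top0.png")[210:310,150:390]; cv2.imwrite("pics/topc.png",cv2.resize(i[:, 120:],None,fx=6,fy=6,interpolation=cv2.INTER_CUBIC))
i=cv2.imread("pics/side0.png")[175:325,222:372]; cv2.imwrite("pics/sidec.png",cv2.resize(i,None,fx=4,fy=4,interpolation=cv2.INTER_CUBIC))
E
```

View pics/topc.png

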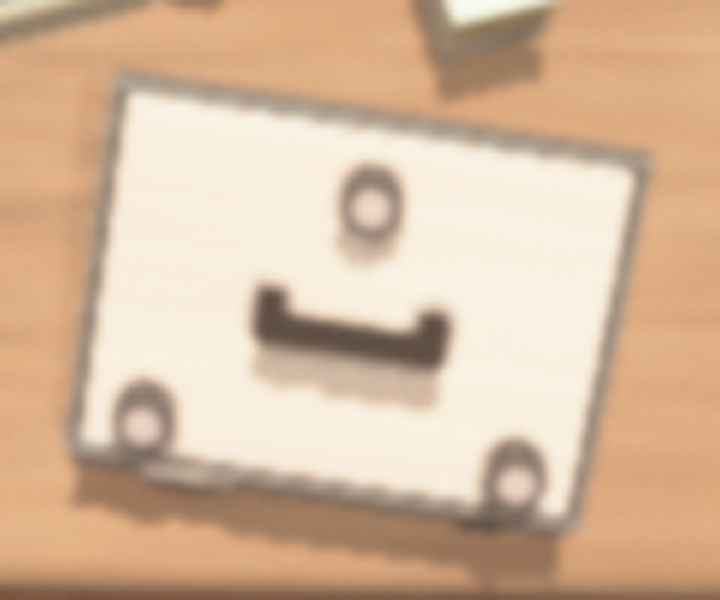

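View pics/sidec.png

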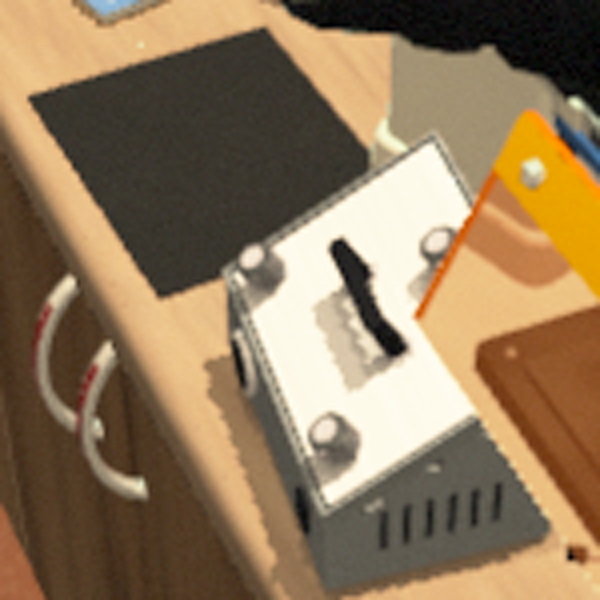

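Top crop: knob tops at (143,427), (517,484), (372,209), plate corners ≈(128,92), (637,172), (570,515), (85,445). Side crop: knob tops (252,257), (327,432), (440,240), plate corners (435,140), (228,270), (325,503), (475,420), mat corners (30,97), (267,28), (160,297). I fit poses to these.

```bash
cat > h.py <<'E'
import numpy as np, cv2
from scipy.optimize import least_squares
from scipy.spatial.transform import Rotation as Ro
from rig import env
def rot(o): return Ro.from_euler('xyz',o,degrees=True).as_matrix()
def proj(c,P):
    p=(np.atleast_2d(P)-c['xyz'])@rot(c['orientation'])
    s=np.c_[p[:,0]/-p[:,2],-p[:,1]/-p[:,2]]
    s=s*(1+c['k1']*(s**2).sum(1,keepdims=True))
    K=c['K']; return s*[K[0,0],K[1,1]]+K[:2,2]
def Rcov(yaw): return Ro.from_euler('yz',[-30,yaw],degrees=True).as_matrix()
def plane(c,uv,z):
    K=c['K'];d=(np.atleast_2d(uv)-K[:2,2])/[K[0,0],K[1,1]]
    s=d.copy()
    for _ in range(20): s=d/(1+c['k1']*(s**2).sum(1,keepdims=True))
    r=np.c_[s[:,0],-s[:,1],-np.ones(len(s))]@rot(c['orientation']).T
    return c['xyz']+r*((z-c['xyz'][2])/r[:,2:])
E
python3 - <<'E'
from h import *
T,S=env.get_calibration('top'),env.get_calibration('side')
ck=np.array([[-42,60,22],[-42,-60,22],[42,0,22],[60,80,3],[60,-80,3],[-60,-80,3],[-60,80,3.]])
t=np.array([[143,427],[517,484],[372,209],[128,92],[637,172],[570,515],[85,445]])/6+[270,210]
s=np.array([[252,257],[327,432],[440,240],[435,140],[475,420],[325,503],[228,270]])/4+[222,175]
def f(p):
    P=ck@Rcov(p[3]).T+p[:3]
    return np.r_[(proj(T,P)-t).ravel(),(proj(S,P)-s).ravel()]
r=least_squares(f,[450,200,88,-8],loss='soft_l1',x_scale=[10,10,10,1]);print(r.x.round(1));print(f(r.x).reshape(-1,2).round(1).tolist())
mt=np.array([[163,221],[256,221],[256,295],[161,295]]); ms=np.array([[30,97],[267,28],[160,297]])/4+[222,175]
m=np.array([[80,100,3],[80,-100,3],[-80,-100,3],[-80,100,3.]])
def g(p):
    P=m@Ro.from_euler('z',p[3],degrees=True).as_matrix().T+p[:3]
    return np.r_[(proj(T,P)-mt).ravel(),(proj(S,P[[3,0,2]])-ms).ravel()]
q=least_squares(g,[450,420,0,0],x_scale=[10,10,10,1],loss='soft_l1');print(q.x.round(1));print(g(q.x).reshape(-1,2).round(1).tolist())
print(plane(T,[[351,205],[141,197],[437,303],[441,296]],30).round())
st=env.state();c=env.get_calibration('wrist');R=rot(st['tool_rot']);print((R.T@(c['xyz']-st['tcp_pos'])).round(1),R.round(2))
E
```

```text
[527.8 190.8  87.   -8.2]
[[0.2, -0.5], [0.2, -0.2], [0.3, -0.3], [0.3, 0.1], [0.1, 0.2], [-0.4, 0.3], [-0.5, -0.8], [-0.2, 0.2], [-0.7, -0.3], [-1.0, 0.5], [-1.5, 0.1], [18.9, -15.2], [-0.1, 0.3], [0.5, 0.6]]
[544.8 439.5  -5.6   1.5]
[[0.5, -0.6], [0.4, -1.5], [-0.2, -0.3], [-0.6, 0.2], [-0.7, 0.2], [-0.5, -0.1], [-0.5, 0.6]]
[[654. 143.  30.]
 [665. 584.  30.]
 [453. -33.  30.]
 [467. -42.  30.]]
[  79.5    0.4 -131.1] [[ 0.98  0.22 -0.  ]
 [ 0.22 -0.98  0.  ]
 [ 0.   -0.   -1.  ]]
```

```bash
python3 - <<'E'
from h import *
T,S=env.get_calibration('top'),env.get_calibration('side')
def tri(a,b):
    f=lambda P:np.r_[(proj(T,P)-a).ravel(),(proj(S,P)-b).ravel()]
    r=least_squares(f,[450,0,200.],x_scale=100);return r.x.round(),f(r.x).round(1)
for n,a,b in [("eyeR",(597,352),(307,158)),("eyeL",(537,350),(277,118)),("slips",(437,303),(340,389)),("bodyNearLeftTop",(408,262),(362,200)),("slab corner R front",(610,258),(465,300)),
 ("orange topright",(455,264),(355,208)),("orange knob",(467,267),(355,218)), ("carton?",(351,200),(345,225))]: print(n,*tri(a,b))
for z in(150,200,250,300): print(z,plane(T,[[405,265],[405,195],[440,295],[330,62],[520,230],[560,230]],z).round().tolist())
E
```

```text
eyeR [376. -76. 497.] [ 0.1 -0.4 -0.3  0.1]
eyeL [379.  -4. 500.] [-0.1  0.3  0.3 -0.1]
slips [454. -39.   9.] [ 0.1 -0.4 -0.3  0.1]
bodyNearLeftTop [518.  77. 293.] [  5.  -12.4 -12.6   2.9]
slab corner R front [ 495. -188.  368.] [-0.9  1.8  1.3 -0.4]
orange topright [494.  24. 329.] [ 0.3 -0.8 -0.8  0.2]
orange knob [487.   8. 328.] [-0.5  1.1  1.1 -0.2]
carton? [602. 167. 159.] [-6.  14.9 15.8 -3.7]
150 [[514.0, 58.0, 150.0], [644.0, 55.0, 150.0], [461.0, -4.0, 150.0], [913.0, 194.0, 150.0], [582.0, -162.0, 150.0], [583.0, -243.0, 150.0]]
200 [[507.0, 69.0, 200.0], [629.0, 66.0, 200.0], [457.0, 10.0, 200.0], [882.0, 197.0, 200.0], [571.0, -138.0, 200.0], [573.0, -214.0, 200.0]]
250 [[501.0, 80.0, 250.0], [615.0, 77.0, 250.0], [454.0, 25.0, 250.0], [852.0, 200.0, 250.0], [560.0, -114.0, 250.0], [562.0, -185.0, 250.0]]
300 [[494.0, 91.0, 300.0], [600.0, 88.0, 300.0], [450.0, 40.0, 300.0], [821.0, 203.0, 300.0], [550.0, -90.0, 300.0], [551.0, -156.0, 300.0]]
```

View pics/wrist0.png

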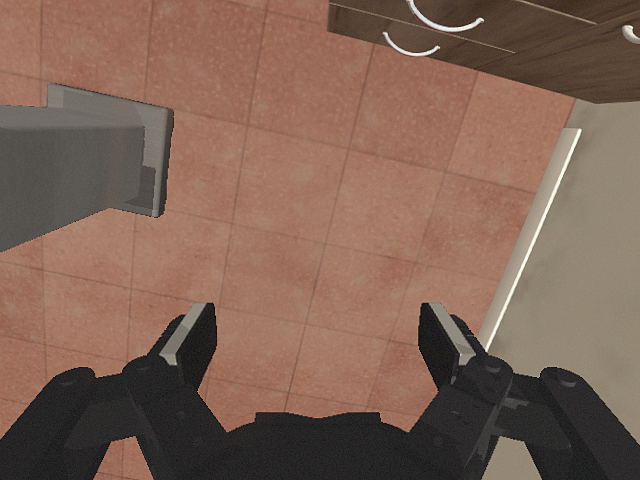

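```bash
python3 nudge.py '29.7 -50.4 3.5 0;29.7 -50.4 3.5 0;29.7 -50.4 3.5 0;29.7 -50.4 3.5 0;29.7 -50.4 3.5 0;29.7 -50.4 3.5 0;28 -47 0 0;28 -47 0 0;28 -47 0 0;28 -47 0 0;28 -47 0 0' 0.5 20; python3 -c "
from rig import env
print(env.state())"
```

```text
t: 1.52
tcp_pos: [335.2, -38.1, 221.4]
tool_rot: [180.0, -0.1, 12.7]
contact_force: [1.1, -0.8, 0.4]
width: 0.503
finger_force: 0.0
{'t': 1.525, 'joint_positions': array([-1.56257170e+01, -3.72927254e+01,  1.32442173e+02, -2.12963884e-03,
        8.47721544e+01,  6.16876539e+01]), 'dq': array([76.14678069, 10.3769743 , -5.72547151, -0.18995521, -4.76115562,
       75.23971165]), 'tau': array([-6.73194766e+00, -1.05729228e+01, -3.64725423e+01,  1.37336733e-02,
        3.04703079e-01, -1.09585080e+00]), 'tcp_pos': array([335.203052  , -38.10575988, 221.35028205]), 'tool_rot': array([ 1.79960950e+02, -6.80134317e-02,  1.26868448e+01]), 'contact_force': array([ 1.05142284, -0.81970668,  0.42829711]), 'wrist_torque': array([-0.0199537 , -0.0006311 , -0.01670906]), 'finger_force': 0.0, 'width': 0.5031899448085203}
```

```bash
python3 nudge.py '26 -43 -5 0;26 -43 -5 0;26 -43 -5 0;26 -43 -5 0;0 0 0 -10.6;0 0 0 -10.6;0 0 0 -10.6;0 0 0 -10.6;0 0 0 -10.6;0 0 0 -10.6;0 0 0 -10.6;0 0 0 -10.6'; python3 nudge.py '0 0 0 -10.6;0 0 0 -10.6;0 0 0 -10.6;0 0 0 -10.6;0 0 0 -10.6;0 0 0 -10.6;0 0 0 -10.6'; python3 -c "
from rig import env
import cv2
print(env.state()['joint_positions'],env.get_calibration('wrist'))
cv2.imwrite('pics/w1.png',env.grab_frame('wrist')[:,:,::-1])"
```

```text
t: 3.02
tcp_pos: [398.5, 150.8, 241.0]
tool_rot: [-180.0, 0.0, 97.9]
contact_force: [-0.5, -0.3, 0.0]
width: 0.496
finger_force: 0.0
t: 3.9
tcp_pos: [398.5, 150.8, 241.0]
tool_rot: [-180.0, -0.0, 172.1]
contact_force: [0.3, 0.6, 0.5]
width: 0.502
finger_force: 0.0
[ 1.34958280e+01 -2.30213551e+01  1.21667258e+02  1.60844594e-03
  8.13845128e+01 -6.85628848e+01] {'K': array([[351.67433249,   0.        , 317.19305468],
       [  0.        , 351.67433249, 237.33494093],
       [  0.        ,   0.        ,   1.        ]]), 'k1': -0.03563794178453401, 'xyz': array([321.62521182, 161.47727826, 372.06332678]), 'orientation': array([-1.78637015e+01, -7.86763051e-03,  8.20060994e+01])}
```

View pics/w1.png

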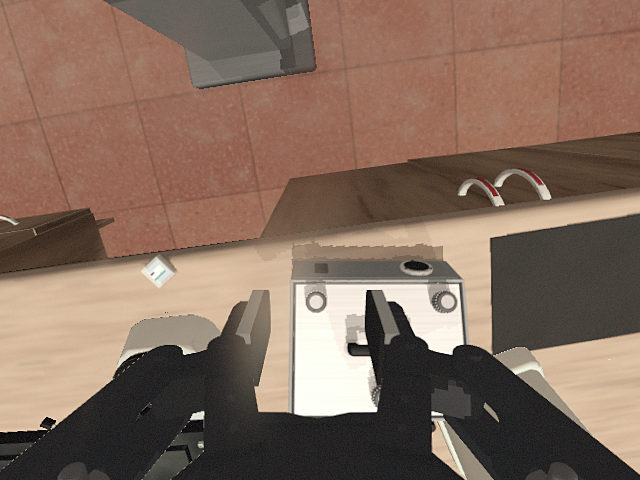

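Wrist picture: knob b top at (316,301), knob a top (445,301), plate front corners ≈(294,282) and (461,281), mat edge corners (491,237), (494,352), pull bar right end (350,349).

```bash
cat > fit.py <<'E'
from h import *
T,S=env.get_calibration('top'),env.get_calibration('side')
W=dict(K=np.array([[351.674,0,317.193],[0,351.674,237.335],[0,0,1]]),k1=-0.03563794,xyz=np.array([321.6252,161.4773,372.0633]),orientation=np.array([-17.8637,-.00787,82.0061]))
ck=np.array([[-42,60,22],[-42,-60,22],[42,0,22],[60,80,3],[60,-80,3],[-60,-80,3],[-60,80,3.]])
t=np.array([[143,427],[517,484],[372,209],[128,92],[637,172],[570,515],[85,445]])/6+[270,210]
s=np.array([[252,257],[327,432],[440,240],[435,140],[325,503],[228,270]])/4+[222,175]
w=np.array([[445,301],[316,301],[294,282],[461,281]])
def f(p):
    P=ck@Rcov(p[3]).T+p[:3]
    return np.r_[(proj(T,P)-t).ravel()*1.9,(proj(S,P[[0,1,2,3,5,6]])-s).ravel()*1.3,(proj(W,P[[0,1,5,6]])-w).ravel()*.77]
r=least_squares(f,[527,190,88,-8],loss='soft_l1',x_scale=[10,10,10,1])
if __name__=="__main__":
    p=r.x;print(p.round(1));print(f(p).reshape(-1,2).round(1).tolist())
    for n,k in dict(a=[-42,60,13],b=[-42,-60,13],c=[42,0,13],pull=[0,0,27]).items(): print(n,(Rcov(p[3])@k+p[:3]).round(1))
E
python3 fit.py
```

```text
[527.7 191.   87.6  -7.9]
[[0.5, -0.6], [0.6, -0.6], [0.3, -0.5], [0.1, 0.6], [-0.0, -0.1], [-0.5, 0.2], [-0.9, -1.1], [-0.6, 0.1], [-0.8, -0.7], [-1.4, 0.2], [-2.4, -0.3], [0.0, 0.1], [0.4, 0.5], [0.8, -0.7], [-1.0, -0.3], [0.2, 0.4], [-2.3, 0.8]]
a [493.5 256.3  77.9]
b [477.  137.4  77.9]
c [557.3 186.9 119.9]
pull [514.4 192.8 111. ]
```

```bash
python3 nudge.py '-19.3 29.4 27.9 0;-19.3 29.4 27.9 0;-19.3 29.4 27.9 0;-19.3 29.4 27.9 7.3;0 0 0 7.3;0 0 10 7.4;0 0 15 0;0 0 15 0;0 0 0 0' 0.36 25; python3 - <<'E'
from rig import env
import cv2
cv2.imwrite('pics/w2.png',env.grab_frame('wrist')[:,:,::-1])
s=cv2.cvtColor(env.grab_frame('side'),cv2.COLOR_RGB2BGR); cv2.imwrite('pics/s2.png',s)
w=cv2.imread('pics/w2.png')[230:480,160:480]
cv2.imwrite('pics/c2.png',cv2.hconcat([cv2.resize(w,(512,400)),cv2.resize(s[210:310,270:342],(288,400))]))
E
```

```text
t: 5.08
tcp_pos: [490.7, 255.4, 87.6]
tool_rot: [-179.8, -0.1, 149.7]
contact_force: [0.8, -0.1, -0.2]
width: 0.357
finger_force: 0.0
```

View pics/c2.png

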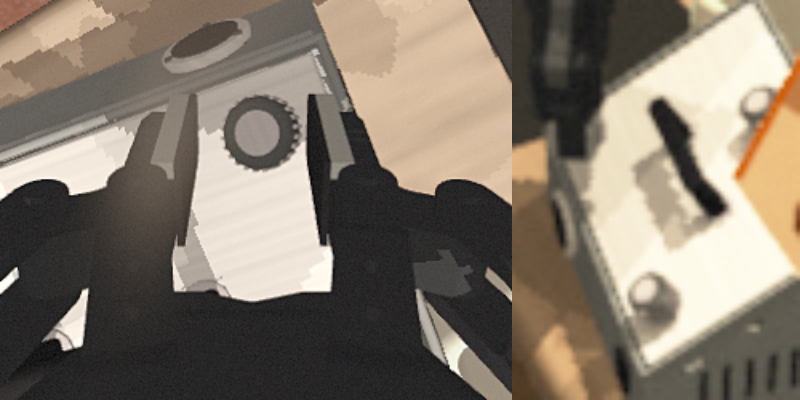

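Crop: knob a's top at (258,132), centred between pads at (196) and (308). Now close and turn.

```bash
python3 nudge.py '0 0 0 0;0 0 0 0;0 0 0 0' 0 25; python3 nudge.py '0 0 0 -9;0 0 0 -9;0 0 0 -9;0 0 0 -9;0 0 0 -9'; python3 - <<'E'
from rig import env
import cv2
w=env.grab_frame('wrist')[:,:,::-1][230:480,160:480]
print(env.state()['wrist_torque'])
cv2.imwrite('pics/c3.png',w)
E
```

```text
t: 5.55
tcp_pos: [492.7, 256.6, 90.4]
tool_rot: [179.9, 0.0, 149.7]
contact_force: [1.2, 2.7, -0.4]
width: 0.215
finger_force: 24.0
t: 6.18
tcp_pos: [492.4, 256.3, 90.2]
tool_rot: [180.0, 0.0, -165.0]
contact_force: [-2.9, 7.5, 1.3]
width: 0.212
finger_force: 28.9
[0.49286286 0.23989927 0.01905428]
```

```bash
python3 nudge.py '0 0 0 0;0 0 0 0;0 0 0 9;0 0 0 9;0 0 0 9;0 0 0 9;0 0 0 9' 0.36; python3 - <<'E'
from rig import env
import cv2
cv2.imwrite('pics/w4.png',env.grab_frame('wrist')[:,:,::-1])
def c(n): return cv2.resize(cv2.imread(n)[280:345,280:360],None,fx=5,fy=5,interpolation=cv2.INTER_CUBIC)
cv2.imwrite('pics/c4.png',cv2.hconcat([c('pics/w2.png'),c('pics/w4.png')]))
E
```

```text
t: 7.1
tcp_pos: [492.0, 255.7, 89.5]
tool_rot: [-180.0, 0.0, 149.3]
contact_force: [-0.3, -0.5, 0.1]
width: 0.361
finger_force: 0.0
```

View pics/c4.png

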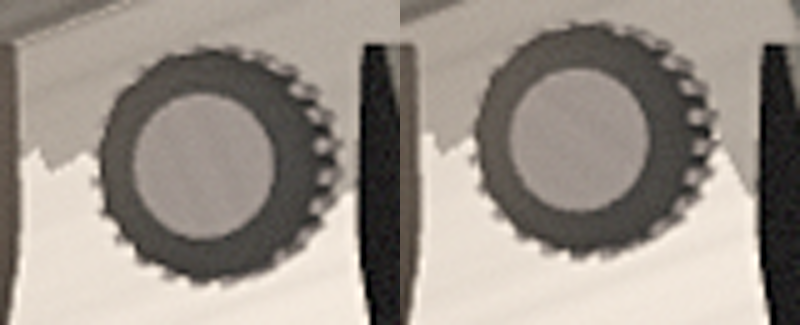

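```bash
cat > chk.py <<'E'
import sys,cv2,numpy as np
from rig import env
n=sys.argv[1]; f=np.ascontiguousarray(env.grab_frame('wrist')[:,:,::-1]); cv2.imwrite(f'pics/{n}.png',f)
r=cv2.imread(f'pics/{sys.argv[2]}.png')[285:340,285:350]; best=max((cv2.minMaxLoc(cv2.matchTemplate(f[220:420,220:420],cv2.resize(r,None,fx=k,fy=k),cv2.TM_CCOEFF_NORMED))[1:4:2]+(k,) for k in (.96,1,1.04,1.08,1.12)))
print('score %.3f shift %s scale %.2f'%(best[0],(best[1][0]-65,best[1][1]-65),best[2]), env.state()['t'])
E
python3 nudge.py '0 0 0 0;0 0 0 0;0 0 0 0;0 0 0 -9;0 0 0 -9;0 0 0 -9;0 0 0 -9;0 0 0 -9' 0 25; python3 nudge.py '0 0 0 0;0 0 0 0;0 0 0 9;0 0 0 9;0 0 0 9;0 0 0 9;0 0 0 9;0 0 0 0' 0.36; python3 chk.py w5 w4; 
python3 nudge.py '0 0 0 0;0 0 0 0;0 0 0 0;0 0 0 -9;0 0 0 -9;0 0 0 -9;0 0 0 -9;0 0 0 -9' 0 25; python3 nudge.py '0 0 0 0;0 0 0 0;0 0 0 9;0 0 0 9;0 0 0 9;0 0 0 9;0 0 0 9;0 0 0 0' 0.36; python3 chk.py w6 w4
```

```text
t: 8.15
tcp_pos: [491.9, 256.2, 90.0]
tool_rot: [180.0, -0.0, -165.0]
contact_force: [-3.4, 4.2, 0.9]
width: 0.214
finger_force: 27.9
t: 9.15
tcp_pos: [492.1, 256.0, 89.7]
tool_rot: [-180.0, 0.0, 149.7]
contact_force: [-0.3, 0.1, 0.3]
width: 0.359
finger_force: 0.0
score 0.981 shift (-1, 0) scale 1.00 9.2
t: 10.2
tcp_pos: [491.9, 256.3, 89.9]
tool_rot: [180.0, -0.0, -165.0]
contact_force: [-3.3, 2.6, 1.6]
width: 0.216
finger_force: 28.3
t: 11.2
tcp_pos: [492.2, 256.1, 89.6]
tool_rot: [180.0, 0.0, 149.7]
contact_force: [0.3, -0.3, -0.3]
width: 0.359
finger_force: 0.0
score 0.955 shift (-1, 0) scale 1.00 11.25
```

```bash

python3 nudge.py '0 0 0 0;0 0 0 0;0 0 0 0;0 0 0 -9;0 0 0 -9;0 0 0 -9;0 0 0 -9;0 0 0 -9' 0 25; python3 nudge.py '0 0 0 0;0 0 0 0;0 0 0 9;0 0 0 9;0 0 0 9;0 0 0 9;0 0 0 9;0 0 0 0' 0.36; python3 chk.py w7 w4
```

```text
t: 12.25
tcp_pos: [491.5, 256.2, 89.9]
tool_rot: [180.0, -0.1, -165.0]
contact_force: [-4.0, -2.0, 7.6]
width: 0.219
finger_force: 27.5
t: 13.25
tcp_pos: [492.2, 256.1, 89.6]
tool_rot: [180.0, 0.0, 149.7]
contact_force: [-0.6, -0.4, -0.7]
width: 0.363
finger_force: 0.0
score 0.925 shift (-2, 0) scale 1.00 13.3
```

```bash
python3 nudge.py '0 0 0 0;0 0 0 0;0 0 0 0;0 0 0 -9;0 0 0 -9;0 0 0 -9;0 0 0 -9;0 0 0 -9' 0 25; python3 nudge.py '0 0 0 0;0 0 0 0;0 0 0 9;0 0 0 9;0 0 0 9;0 0 0 9;0 0 0 9;0 0 0 0' 0.36; python3 chk.py w8 w4;python3 - <<'E'
import cv2
def c(n): return cv2.resize(cv2.imread(n)[275:350,275:360],None,fx=3,fy=3,interpolation=cv2.INTER_CUBIC)
cv2.imwrite('pics/c8.png',cv2.hconcat([c('pics/w4.png'),c('pics/w7.png'),c('pics/w8.png')]))
E
```

```text
t: 14.3
tcp_pos: [491.6, 256.1, 89.7]
tool_rot: [180.0, -0.1, -165.0]
contact_force: [-1.8, -1.4, 0.6]
width: 0.214
finger_force: 28.6
t: 15.3
tcp_pos: [492.2, 256.1, 89.7]
tool_rot: [180.0, 0.0, 149.7]
contact_force: [0.6, -0.2, -0.5]
width: 0.357
finger_force: 0.0
score 0.813 shift (-2, 3) scale 0.96 15.35
```

View pics/c8.png

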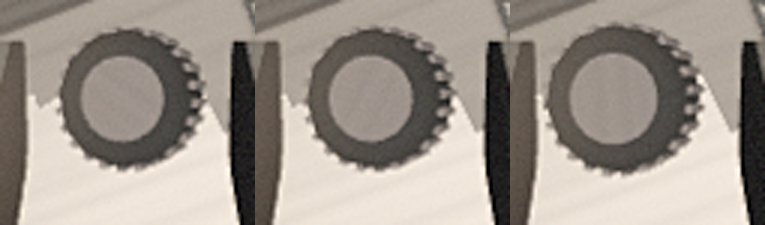

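Third panel: knob a's disc is ~8 % larger, so it has sprung up. On to knob b.

```bash
cat > disc.py <<'E'
import sys,cv2,numpy as np
from rig import env
n=sys.argv[1]
try: f=cv2.imread(n) if n.endswith('png') else None
except Exception: f=None
if f is None:
    f=np.ascontiguousarray(env.grab_frame('wrist')[:,:,::-1]); cv2.imwrite(f'pics/{n}.png',f)
g=cv2.GaussianBlur(cv2.cvtColor(f,cv2.COLOR_BGR2GRAY),(3,3),0)
m=(g>118).astype(np.uint8); k,l,s,c=cv2.connectedComponentsWithStats(m)
for i in range(1,k):
    if 300<s[i,4]<1100 and 260<c[i][0]<400 and 260<c[i][1]<400: print(n,'area',s[i,4],'box',s[i,2:4],'c',c[i].round(1))
E
for i in 4 7 8; do python3 disc.py pics/w$i.png; done
python3 nudge.py '0 0 -25 0;-15.2 -37 -10 0;-15.2 -37 0 0;-15.2 -37 0 2.6;0 0 15 0;0 0 15 0;0 0 5 0;0 0 0 0;0 0 0 0'; python3 disc.py wb0
```

```text
pics/w4.png area 495 box [123  48] c [279.8 277.8]
pics/w4.png area 610 box [27 28] c [315.1 307.4]
pics/w7.png area 615 box [27 28] c [313.  307.3]
pics/w8.png area 694 box [29 30] c [308.9 307.4]
t: 16.48
tcp_pos: [475.8, 137.8, 90.0]
tool_rot: [180.0, 0.0, 147.2]
contact_force: [-1.0, 0.9, 0.2]
width: 0.36
finger_force: 0.0
```

```bash
python3 - <<'E'
import cv2,numpy as np
f=cv2.imread('pics/wb0.png');g=cv2.GaussianBlur(cv2.cvtColor(f,cv2.COLOR_BGR2GRAY),(3,3),0)
print(g[280:350:4,270:370:5])
for th in(90,118,140,160,180,200):
    k,l,s,c=cv2.connectedComponentsWithStats((g>th).astype(np.uint8))
    print(th,[(s[i,4],s[i,2:4].tolist(),c[i].round().tolist()) for i in range(1,k) if 200<s[i,4]<2000 and 200<c[i][0]<420])
E
```

```text
[[ 94  96  91  83  85 120 130 132 135 134 132 134 132 131 131 131 134 135
  134 133]
 [ 93  87  85 116 131 131 134 135 132 119 124 133 132 132 133 135 132 132
  135 136]
 [ 92  98 101 132 134 135 129  87  60  58  51  71 117 137 132 133 137  90
  113 112]
 [103 102  68 137 133 132  70  65  61  60  58  53  61 126 134 135 135  19
   93  93]
 [102 101  69 135 132 111  68  81 120 119  77  55  48  60 136 133 133  23
   94  92]
 [103  90  67 135 131  64  69 116 117 118 118  60  50 111 108 134 134  24
   85  92]
 [102  75  68 133 130  66 104 119 116 117 118 103  52  49  93 134 137  23
   59  92]
 [102  68  66 161 132  67 112 116 119 119 116 116  54  47 127 137 130  19
   33  92]
 [102  68  62 181 179  64 103 118 117 117 120 107  54  88 126 145 126  17
   23  92]
 [103  66  61 177 186  65  69 117 116 117 117  61  53  59 165 189 116  24
   24  95]
 [ 91  65  60 132 184 116  61  91 118 118  93  51  51  79 194 192 165  21
   20  91]
 [ 72  61  58  79 186 188  60  59  54  52  53  52  78 185 192 192 165  20
   24  65]
 [ 62  61  54  79 188 189 182  52  53  53  49  75 178 193 191 189 179  18
   21  40]
 [ 63  58  52 107 166 192 193 190 147 145 176 194 191 189 191 193 194  18
   21  27]
 [ 59  57  49 125  95 191 191 192 191 193 190 188 191 192 192 193 195  18
   22  30]
 [ 56  52  48 127  70 192 191 193 191 189 190 192 192 192 194 192 191  18
   22  34]
 [ 59  52  51 122  83 183 190 189 190 192 193 193 194 192 188 192 193  12
   21  29]
 [ 57  50  68 134 112 118 190 192 193 195 195 193 188 192 193 192 193  37
   23  28]]
90 [(np.int32(449), [32, 32], [238.0, 40.0]), (np.int32(668), [31, 48], [237.0, 184.0]), (np.int32(943), [88, 72], [223.0, 230.0]), (np.int32(604), [28, 28], [312.0, 308.0])]
118 [(np.int32(1885), [47, 83], [288.0, 387.0])]
140 [(np.int32(1453), [42, 73], [286.0, 389.0])]
160 [(np.int32(911), [39, 53], [288.0, 393.0])]
180 []
200 [(np.int32(482), [40, 32], [354.0, 402.0])]
```

```bash
sed -i 's/g>118/g>90/' disc.py
python3 nudge.py '0 0 0 0;0 0 0 0;0 0 0 0;0 0 0 -10;0 0 0 -10;0 0 0 -10;0 0 0 -10;0 0 0 -10' 0 25; python3 nudge.py '0 0 0 0;0 0 0 0;0 0 0 10;0 0 0 10;0 0 0 10;0 0 0 10;0 0 0 10;0 0 0 0' 0.36; python3 disc.py wb1
python3 nudge.py '0 0 0 0;0 0 0 0;0 0 0 0;0 0 0 -10;0 0 0 -10;0 0 0 -10;0 0 0 -10;0 0 0 -10' 0 25; python3 nudge.py '0 0 0 0;0 0 0 0;0 0 0 10;0 0 0 10;0 0 0 10;0 0 0 10;0 0 0 10;0 0 0 0' 0.36; python3 disc.py wb2
python3 nudge.py '0 0 0 0;0 0 0 0;0 0 0 0;0 0 0 -10;0 0 0 -10;0 0 0 -10;0 0 0 -10;0 0 0 -10' 0 25; python3 nudge.py '0 0 0 0;0 0 0 0;0 0 0 10;0 0 0 10;0 0 0 10;0 0 0 10;0 0 0 10;0 0 0 0' 0.36; python3 disc.py wb3
```

```text
t: 17.52
tcp_pos: [475.3, 137.1, 90.4]
tool_rot: [180.0, -0.1, -162.6]
contact_force: [-4.8, -1.9, 6.1]
width: 0.215
finger_force: 28.4
t: 18.52
tcp_pos: [475.4, 137.2, 89.5]
tool_rot: [-180.0, -0.0, 147.2]
contact_force: [0.3, -0.2, -0.3]
width: 0.361
finger_force: 0.0
wb1 area 606 box [27 28] c [313.2 308.7]
t: 19.58
tcp_pos: [475.3, 136.9, 89.8]
tool_rot: [-180.0, -0.0, -162.6]
contact_force: [-2.3, -2.9, 1.9]
width: 0.215
finger_force: 30.9
t: 20.58
tcp_pos: [475.6, 137.3, 89.7]
tool_rot: [180.0, 0.0, 147.1]
contact_force: [-0.1, -0.1, -1.0]
width: 0.362
finger_force: 0.0
wb2 area 613 box [28 29] c [312.6 308.3]
t: 21.62
tcp_pos: [475.4, 137.0, 89.8]
tool_rot: [-180.0, -0.0, -162.6]
contact_force: [-1.0, -2.0, 2.7]
width: 0.208
finger_force: 30.9
t: 22.62
tcp_pos: [475.6, 137.2, 89.7]
tool_rot: [180.0, 0.0, 147.1]
contact_force: [0.6, -0.4, 0.3]
width: 0.359
finger_force: 0.0
wb3 area 691 box [29 30] c [307.8 308.7]
```

```bash
python3 nudge.py '0 0 -40 0;0 0 -45 0;-13.5 28.4 0 0;-13.5 28.4 0 0;-13.5 28.4 0 0;0 0 20 0;0 0 15 0;0 0 8 0;0 0 0 0;0 0 0 0'; python3 disc.py wc0;  python3 - <<'E'
import cv2
g=cv2.cvtColor(cv2.imread('pics/wc0.png'),cv2.COLOR_BGR2GRAY); print(g[284:344:6,262:378:4])
E
```

```text
t: 23.92
tcp_pos: [555.9, 186.6, 132.3]
tool_rot: [180.0, 0.0, 147.1]
contact_force: [-0.6, 0.1, -0.3]
width: 0.357
finger_force: 0.0
wc0 area 599 box [27 28] c [314.2 305.7]
[[136 135 131 134 133 136 131 130 128 133 132 138  67  65  47  62 100 136
  139 137 136 136 134 135 136 133 137 135 135]
 [136 120 110 103  77  79 133 135 133 129  63  64  63  65  55  53  58  47
   73 141 134 136 139  13  94  91  89 137 183]
 [135 103 107 109  77  73 133 132 130  69  71 125 119 118 117 116  57  62
   47  33 137 135 141   8  61  90  92 111 164]
 [ 84 106 106 103  79  70 135 136  97  72 113 117 121 115 116 119 122  53
   50  35 124 138 144  22  20  92  88  88  25]
 [110 104 106  76  78  65 194 130 147  67 123 117 116 119 117 115 121  49
   49  33 124 134 132  20  31  97  91  90  83]
 [111 104 110  80  70  59 188 185 171  65  57 117 112 119 117 119  69  57
   48  62 191 147 135  28  23  42  94  89  94]
 [107 106 106  72  62  60 188 186 184 183  63  56  58  93  58  50  56  54
   64 153 191 193 188  19  16  30  92  93  91]
 [108 103  66  69  66  52 184 188 184 184 193  99  46  51  46  46  84 163
  196 193 193 195 192  17  11  22  85  90  92]
 [116 116  73  62  60  42 185 185 189 189 189 189 190 189 192 193 193 193
  194 196 193 189 202  25  16  28  39 109 109]
 [ 71 117  62  59  56 105 185 189 189 189 192 192 192 192 196 196 193 192
  189 199 189  69  93  23  18  26  71 110  27]]
```

```bash

python3 nudge.py '0 0 0 0;0 0 0 0;0 0 0 0;0 0 0 -10;0 0 0 -10;0 0 0 -10;0 0 0 -10;0 0 0 -10' 0 25; python3 nudge.py '0 0 0 0;0 0 0 0;0 0 0 10;0 0 0 10;0 0 0 10;0 0 0 10;0 0 0 10;0 0 0 0' 0.36; python3 disc.py wc1
python3 nudge.py '0 0 0 0;0 0 0 0;0 0 0 0;0 0 0 -10;0 0 0 -10;0 0 0 -10;0 0 0 -10;0 0 0 -10' 0 25; python3 nudge.py '0 0 0 0;0 0 0 0;0 0 0 10;0 0 0 10;0 0 0 10;0 0 0 10;0 0 0 10;0 0 0 0' 0.36; python3 disc.py wc2
python3 nudge.py '0 0 0 0;0 0 0 0;0 0 0 0;0 0 0 -10;0 0 0 -10;0 0 0 -10;0 0 0 -10;0 0 0 -10' 0 25; python3 nudge.py '0 0 0 0;0 0 0 0;0 0 0 10;0 0 0 10;0 0 0 10;0 0 0 10;0 0 0 10;0 0 0 0' 0.36; python3 disc.py wc3
```

```text
t: 24.98
tcp_pos: [555.9, 187.2, 132.4]
tool_rot: [180.0, 0.0, -162.6]
contact_force: [-7.8, 1.3, 13.8]
width: 0.215
finger_force: 28.5
t: 25.98
tcp_pos: [555.6, 186.7, 131.3]
tool_rot: [-180.0, -0.0, 147.2]
contact_force: [0.4, -0.2, -0.7]
width: 0.359
finger_force: 0.0
wc1 area 605 box [27 28] c [313.2 307.5]
t: 27.02
tcp_pos: [555.4, 186.7, 131.9]
tool_rot: [-180.0, -0.1, -162.6]
contact_force: [-2.8, -0.1, 2.0]
width: 0.216
finger_force: 30.0
t: 28.02
tcp_pos: [555.9, 186.8, 131.7]
tool_rot: [180.0, 0.0, 147.1]
contact_force: [-0.5, 0.3, 0.8]
width: 0.364
finger_force: 0.0
wc2 area 608 box [27 29] c [312.  306.9]
t: 29.08
tcp_pos: [555.6, 186.7, 131.8]
tool_rot: [-180.0, -0.0, -162.6]
contact_force: [-1.1, -0.4, 2.1]
width: 0.215
finger_force: 29.8
t: 30.08
tcp_pos: [555.9, 186.8, 131.7]
tool_rot: [180.0, 0.0, 147.1]
contact_force: [-0.2, -0.5, -0.3]
width: 0.355
finger_force: 0.0
wc3 area 688 box [29 30] c [304.4 306.7]
```

```bash
python3 nudge.py '0 0 -35 0;18.5 -8.5 0 0;18.6 -8.6 0 0'; python3 nudge.py '0 0 0 -8.4;0 0 0 -8.3;0 0 0 -8.3;0 0 25 0;0 0 0 0' 0.95; python3 - <<'E'
from h import *
f=env.grab_frame('wrist')[:,:,::-1];cv2.imwrite('pics/wp.png',f)
c=env.get_calibration('wrist')
R=Rcov(-7.9);o=np.array([527.7,191,88])
print('knob a,b sprung expected',proj(c,np.array([[-42,60,33],[-42,-60,33],[42,0,33],[0,31,32],[0,-31,32]])@R.T+o).round(1).tolist())
s=env.grab_frame('side')[:,:,::-1];cv2.imwrite('pics/sp.png',s)
a=cv2.resize(f[200:480,120:520],(560,392)); b=cv2.resize(s[210:310,270:342],(240,333)); b=cv2.copyMakeBorder(b,0,59,0,0,cv2.BORDER_CONSTANT)
cv2.imwrite('pics/cp.png',cv2.hconcat([a,b]))
# bar dark mask
g=cv2.cvtColor(f,cv2.COLOR_BGR2GRAY); 
m=(g<45).astype(np.uint8);k,l,st,ce=cv2.connectedComponentsWithStats(m)
print([(st[i].tolist(),ce[i].round(1).tolist()) for i in range(1,k) if 200<st[i,4]<6000])
E
```

```text
t: 30.5
tcp_pos: [515.4, 192.6, 167.4]
tool_rot: [179.9, 0.1, 147.2]
contact_force: [0.0, -1.0, -0.9]
width: 0.362
finger_force: 0.0
t: 31.12
tcp_pos: [513.8, 192.2, 139.6]
tool_rot: [-179.9, -0.2, 172.2]
contact_force: [1.2, 0.2, -0.3]
width: 0.945
finger_force: 0.0
knob a,b sprung expected [[435.2, 202.2], [201.3, 202.2], [318.3, 375.8], [381.6, 284.9], [254.9, 284.8]]
[([205, 18, 85, 18, 268], [250.8, 25.7]), ([500, 142, 17, 183, 387], [502.0, 233.0]), ([315, 277, 64, 22, 1064], [349.3, 287.4])]
```

```bash
python3 - <<'E'
import cv2
g=cv2.cvtColor(cv2.imread('pics/wp.png'),cv2.COLOR_BGR2GRAY)
print(g[286,210:440:3]); print(g[268:312:2,330]); print(g[268:312:2,280])
print('a',g[202,405:470:3],'b',g[202,170:235:3])
E
```

```text
[205 204 204 204 190 188 188 188 190 190 187 189 186 188 185  87 104 102
 101 100  97  96  95  97  93  89  93  89  87  83  74  75  71  67  57  52
  51  51  46  44  32  41  31  34  33  18  13  26  36  41  32  29  26  36
  28  18  74 185 185 184 187 186 184 186 187 186 186 184 186 185 188 184
 186 186 185 204 201]
[186 188 185 187 193  27  33  35  31  32  38  36  32  27  40 203 187 184
 182 188 190 194]
[187 188 186 187 149  91  93  94  94  99  92  97  94  95  99 175 170 182
 180 183 183 191]
a [131 137  86  92  52  57 130 137 133 132 138 133 134 200  89  70  63  71
 150 169 165 165] b [161 161 159 146 128  66  75 153 150 146 148 146 149 148  91  73  59 145
  92 133 130 157]
```

```bash
python3 nudge.py '0 0 15 0;0 0 12 0;0 0 8 0;0 0 0 0;0 0 0 0'; python3 nudge.py '0 0 0 0;0 0 0 0;0 0 0 0;0 0 0 0' 0.4 30
```

```text
t: 31.85
tcp_pos: [515.6, 192.6, 106.9]
tool_rot: [180.0, 0.0, 172.1]
contact_force: [-0.5, -0.8, 0.1]
width: 0.949
finger_force: 0.0
t: 32.35
tcp_pos: [515.8, 192.5, 107.6]
tool_rot: [180.0, 0.1, 172.1]
contact_force: [-0.8, -0.8, 6.1]
width: 0.716
finger_force: 33.8
```

```bash
python3 nudge.py '1 0 -1.7 0;1 0 -1.7 0;1.5 0 -2.6 0;1.5 0 -2.6 0;2 0 -3.5 0;0 0 0 0'; python3 nudge.py '3 0 -5 0;4 0 -8 0;3 0 -15 0;0 0 -25 0;0 0 -30 0'; python3 -c "
from rig import env
import cv2
print(env.state()['wrist_torque'])
for n in('side','top','wrist'): cv2.imwrite(f'pics/l_{n}.png',env.grab_frame(n)[:,:,::-1])"
```

```text
t: 33.1
tcp_pos: [507.9, 193.6, 118.9]
tool_rot: [-180.0, -0.0, 172.1]
contact_force: [0.3, 0.1, -2.9]
width: 0.716
finger_force: 33.3
t: 33.72
tcp_pos: [498.1, 194.9, 203.2]
tool_rot: [180.0, -0.0, 172.1]
contact_force: [1.0, 0.4, -3.6]
width: 0.714
finger_force: 33.4
[-0.00776978  0.0229046   0.03136209]
```

```bash
python3 - <<'E'
from h import *
st=env.state();c=env.get_calibration('wrist');print(st['tcp_pos'])
# bar position relative to TCP at grasp: bar(514.4,192.8,111.4)-TCP(515.8,192.5,107.6)
bar=st['tcp_pos']+[-1.4,.3,3.8]
for th in(0,10,20,30):
    R=Ro.from_euler('yz',[-th,-7.9],degrees=True).as_matrix()
    P=(np.array([[-42,60,33],[-42,-60,33],[42,0,33],[-60,80,3],[-60,-80,3],[60,80,3]])-[0,0,27])@R.T+bar
    print(th,proj(c,P).round().tolist())
g=cv2.GaussianBlur(cv2.cvtColor(cv2.imread('pics/l_wrist.png'),cv2.COLOR_BGR2GRAY),(3,3),0)
h=cv2.HoughCircles(g,cv2.HOUGH_GRADIENT,1.2,60,param1=120,param2=25,minRadius=10,maxRadius=35);print(h)
for i,n in((1,'side'),(2,'top')): pass
f=cv2.imread('pics/l_wrist.png');s=cv2.imread('pics/l_side.png')
cv2.imwrite('pics/cl.png',cv2.hconcat([cv2.resize(f,(480,360)),cv2.resize(s[130:330,200:375],(315,360))]))
E
```

```text
[499.87695073 195.34451394 204.84353672]
0 [[484.0, 225.0], [151.0, 225.0], [318.0, 410.0], [504.0, 165.0], [130.0, 165.0], [466.0, 392.0]]
10 [[475.0, 218.0], [159.0, 219.0], [318.0, 420.0], [491.0, 173.0], [143.0, 174.0], [474.0, 412.0]]
20 [[467.0, 215.0], [167.0, 216.0], [318.0, 428.0], [481.0, 185.0], [153.0, 185.0], [483.0, 432.0]]
30 [[460.0, 216.0], [175.0, 217.0], [318.0, 434.0], [472.0, 198.0], [162.0, 198.0], [494.0, 451.0]]
[[[180.6      219.00002   24.880001]
  [459.00003  217.8       22.240002]
  [503.40002  125.4       27.400002]
  [ 73.8      198.6       12.52    ]
  [ 84.600006 335.40002   22.36    ]]]
```

View pics/cl.png

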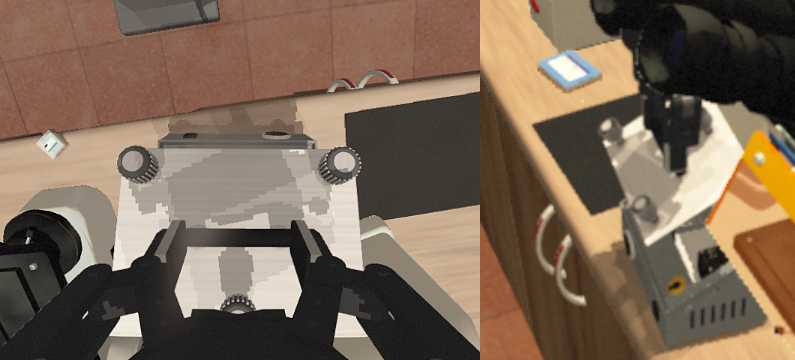

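The cover hangs at about its 30° tilt, knobs at (180,219) and (459,218) in the wrist picture, the box open below. Now refine the mat pose.

```bash
cat > mat.py <<'E'
from h import *
def rect(c,img,roi,z=3,th=75,close=1):
    x0,y0,x1,y1=roi; g=cv2.GaussianBlur(cv2.cvtColor(img,cv2.COLOR_BGR2GRAY),(3,3),0)[y0:y1,x0:x1]
    m=(g<th).astype(np.uint8); k,l,s,ce=cv2.connectedComponentsWithStats(m); i=1+s[1:,4].argmax()
    cn=max(cv2.findContours((l==i).astype(np.uint8),cv2.RETR_EXTERNAL,cv2.CHAIN_APPROX_NONE)[0],key=len)[:,0]+[x0,y0]
    return plane(c,cn.astype(float),z)[:,:2],s[i]
def fit(P):
    # robust fit of a 160x200 rectangle outline
    def d(p):
        q=(P-p[:2])@np.array([[np.cos(p[2]),-np.sin(p[2])],[np.sin(p[2]),np.cos(p[2])]])
        e=np.abs(q)-[80,100]; return np.where((e>0).any(1),np.linalg.norm(np.maximum(e,0),axis=1),e.max(1))
    r=least_squares(d,[545,440,0.02],loss='soft_l1',x_scale=[10,10,.1]); return r.x*[1,1,57.3],np.abs(d(r.x)).mean()
if __name__=="__main__":
    P,s=rect(env.get_calibration('top'),cv2.imread('pics/top0.png'),(150,210,270,310)); print(s,cv2.minAreaRect(P.astype(np.float32)),fit(P))
    P,s=rect(env.get_calibration('side'),cv2.imread('pics/side0.png'),(225,175,316,250)); print(s,cv2.minAreaRect(P.astype(np.float32)),fit(P))
E
python3 mat.py
```

```text
[  13   13   91   72 6326] ((542.7628173828125, 439.94000244140625), (151.06686401367188, 189.26431274414062), 1.8970818519592285) (array([546.26648466, 444.09116648,   2.35368492]), np.float64(6.15575020013891))
[   5    8   84   66 3112] ((542.241943359375, 435.27130126953125), (154.6983184814453, 194.80311584472656), 1.6467649936676025) (array([544.10092577, 432.48613485,   1.10141706]), np.float64(7.692808489307329))
```

```bash
python3 - <<'E'
from mat import *
from fit import W
for th in(60,90,110):
    P,s=rect(env.get_calibration('top'),cv2.imread('pics/top0.png'),(150,210,270,310),th=th); print(th,[np.round(v,1) for v in cv2.minAreaRect(P.astype(np.float32))])
    P,s=rect(env.get_calibration('side'),cv2.imread('pics/side0.png'),(225,175,316,250),th=th); print(th,[np.round(v,1) for v in cv2.minAreaRect(P.astype(np.float32))])
g=cv2.GaussianBlur(cv2.cvtColor(cv2.imread('pics/w1.png'),cv2.COLOR_BGR2GRAY),(3,3),0).astype(float)
# front edge: columns 510..630 ; -y edge: rows 250..340, strongest gradient subpixel
def edge(v,sgn):
    d=sgn*np.diff(v); i=d.argmax(); w=d[max(i-2,0):i+3]; w=np.maximum(w,0); return (np.arange(max(i-2,0),max(i-2,0)+len(w))*w).sum()/w.sum()+.5
F=np.array([(u,190+edge(g[190:260,u],-1)) for u in range(510,635,5)]); L=np.array([(470+edge(g[v,470:520],-1),v) for v in range(250,340,5)])
F,L=plane(W,F,3)[:,:2],plane(W,L,3)[:,:2]
pf,pl=np.polyfit(F[:,1],F[:,0],1),np.polyfit(L[:,0],L[:,1],1)
print('front: slope deg',np.degrees(np.arctan(pf[0])),'resid',np.std(F[:,0]-np.polyval(pf,F[:,1])),'x at y=440',np.polyval(pf,440)); print('side: slope',np.degrees(np.arctan(pl[0])),'resid',np.std(L[:,1]-np.polyval(pl,L[:,0])),'y at x=545',np.polyval(pl,545))
E
```

```text
Traceback (most recent call last):
  File "mat.py", line 4, in rect
    m=(g<th).astype(np.uint8); k,l,s,ce=cv2.connectedComponentsWithStats(m); i=1+s[1:,4].argmax()
                                                                                 ~~~~~~~~~~~~~~^^
ValueError: attempt to get argmax of an empty sequence
```

```bash
python3 - <<'E'
from mat import *
from fit import W
for th in(90,110,125):
    P,s=rect(env.get_calibration('top'),cv2.imread('pics/top0.png'),(150,210,270,310),th=th); print(th,[np.round(v,1) for v in cv2.minAreaRect(P.astype(np.float32))])
    P,s=rect(env.get_calibration('side'),cv2.imread('pics/side0.png'),(225,175,316,250),th=th); print(th,[np.round(v,1) for v in cv2.minAreaRect(P.astype(np.float32))])
g=cv2.GaussianBlur(cv2.cvtColor(cv2.imread('pics/w1.png'),cv2.COLOR_BGR2GRAY),(3,3),0).astype(float)
def edge(v,sgn):
    d=sgn*np.diff(v); i=d.argmax(); a=max(i-2,0); w=np.maximum(d[a:i+3],0); return (np.arange(a,a+len(w))*w).sum()/w.sum()+.5
F=np.array([(u,200+edge(g[200:260,u],-1)) for u in range(510,635,5)]); L=np.array([(470+edge(g[v,470:520],-1),v) for v in range(250,340,5)])
F,L=plane(W,F,3)[:,:2],plane(W,L,3)[:,:2]
pf,pl=np.polyfit(F[:,1],F[:,0],1),np.polyfit(L[:,0],L[:,1],1)
print('front: slope deg',np.degrees(np.arctan(pf[0])),'resid',np.std(F[:,0]-np.polyval(pf,F[:,1])),'x at y=440',np.polyval(pf,440)); print('side: slope',np.degrees(np.arctan(pl[0])),'resid',np.std(L[:,1]-np.polyval(pl,L[:,0])),'y at x=545',np.polyval(pl,545))
E
```

```text
90 [array([542.8, 439.8]), array([155.3, 193.1]), np.float64(1.9)]
90 [array([541.8, 435.4]), array([156.3, 197.1]), np.float64(1.7)]
110 [array([543.6, 439.5]), array([156.8, 196.6]), np.float64(1.9)]
110 [array([542.3, 436. ]), array([158.5, 198.6]), np.float64(1.7)]
125 [array([542.9, 440. ]), array([159.6, 197.7]), np.float64(1.9)]
125 [array([542.1, 436.1]), array([159.5, 200.7]), np.float64(1.7)]
front: slope deg -1.5074429042131536 resid 0.21731248238590808 x at y=440 462.73460743033604
side: slope 1.9108912302696401 resid 0.20277565175359527 y at x=545 337.52066829279886
```

```bash
python3 nudge.py '1 15 0 0;1.4 30.4 0 0;1.4 30.4 0 0;1.4 30.4 0 0;1.4 30.4 0 0;1.4 30.4 0 0;1.4 30.4 0 0;1.4 30.4 0 0;0.1 15 0 -2;0 0 0 -4;0 0 0 -3.7;0 0 0 0'; python3 nudge.py '0 0 15 0;0 0 25 0;0 0 25 0;0 0 25 0;0 0 20 0;0 0 10 0;0 0 0 0'; python3 - <<'E'
from h import *
st=env.state();c=env.get_calibration('wrist')
f=np.ascontiguousarray(env.grab_frame('wrist')[:,:,::-1]);cv2.imwrite('pics/m1.png',f)
bar=st['tcp_pos']+[-1.4,.3,3.8]
for th in(0,10,20,30):
    R=Ro.from_euler('yz',[-th,1.8],degrees=True).as_matrix()
    print(th,proj(c,(np.array([[-42,60,33],[-42,-60,33]])-[0,0,27])@R.T+bar).round().tolist())
g=cv2.GaussianBlur(cv2.cvtColor(f,cv2.COLOR_BGR2GRAY),(3,3),0)
print(cv2.HoughCircles(g[150:280],cv2.HOUGH_GRADIENT,1.2,60,param1=120,param2=25,minRadius=12,maxRadius=28))
E
```

```text
t: 35.38
tcp_pos: [520.5, 436.7, 200.5]
tool_rot: [-179.9, -0.1, -178.2]
contact_force: [-1.1, 1.2, -3.5]
width: 0.716
finger_force: 33.7
t: 36.25
tcp_pos: [520.7, 436.6, 80.8]
tool_rot: [-179.9, -0.1, -178.2]
contact_force: [0.1, -0.7, -2.9]
width: 0.714
finger_force: 33.7
0 [[485.0, 225.0], [153.0, 225.0]]
10 [[476.0, 218.0], [161.0, 218.0]]
20 [[468.0, 216.0], [169.0, 216.0]]
30 [[461.0, 216.0], [176.0, 217.0]]
[[[457.80002   70.200005  21.960001]
  [175.8       64.200005  13.56    ]]]
```

```bash
python3 nudge.py '0 0 10 0;0 0 8 0;0 0 4 0;0 0 2 0;0 0 0 0' - 20; python3 nudge.py '0 0 1.5 0;0 0 1.5 0;0 0 1 0'; python3 nudge.py '-1 0 1 0;-1 0 1 0;-1 0 1 0'
```

```text
t: 36.92
tcp_pos: [521.0, 436.9, 57.7]
tool_rot: [-180.0, -0.0, -178.2]
contact_force: [-0.3, -0.1, -3.0]
width: 0.711
finger_force: 33.7
t: 37.3
tcp_pos: [521.0, 436.9, 53.8]
tool_rot: [-180.0, 0.0, -178.2]
contact_force: [-0.2, 0.6, -3.0]
width: 0.715
finger_force: 33.7
t: 37.67
tcp_pos: [524.1, 437.1, 51.3]
tool_rot: [180.0, -0.0, -178.2]
contact_force: [-1.5, 0.2, 1.3]
width: 0.715
finger_force: 34.0
```

```bash
python3 nudge.py '-1.3 0 1 0;-1.3 0 1 0;-1.3 0 1.2 0' - 20; python3 nudge.py '-1.3 0 1.3 0;-1.3 0 1.3 0;-1.3 0 1.3 0;0 0 0 0'
```

```text
t: 38.05
tcp_pos: [528.3, 437.3, 47.9]
tool_rot: [180.0, 0.0, -178.2]
contact_force: [-0.6, -1.2, 0.8]
width: 0.713
finger_force: 34.1
t: 38.55
tcp_pos: [532.4, 437.3, 44.0]
tool_rot: [180.0, 0.1, -178.2]
contact_force: [-0.0, 0.0, 2.5]
width: 0.713
finger_force: 34.2
```

```bash
python3 nudge.py '-1.5 0 1.8 0;-1.5 0 1.8 0;-1.5 0 1.8 0;-1.3 0 2 0;0 0 0 0'; python3 nudge.py '-1 0 1.8 0;-1 0 1.8 0;-1 0 1.8 0;0 0 0 0'; python3 nudge.py '-0.8 0 1.5 0;-0.5 0 1 0;0 0 0 0'; python3 - <<'E'
from h import *
st=env.state();c=env.get_calibration('wrist')
f=np.ascontiguousarray(env.grab_frame('wrist')[:,:,::-1]);cv2.imwrite('pics/m2.png',f)
bar=st['tcp_pos']+[-1.4,.3,3.8]
for th in(-5,0,5,10):
    R=Ro.from_euler('yz',[-th,1.8],degrees=True).as_matrix()
    print(th,proj(c,(np.array([[-42,60,33],[-42,-60,33]])-[0,0,27])@R.T+bar).round(1).tolist())
g=cv2.GaussianBlur(cv2.cvtColor(f,cv2.COLOR_BGR2GRAY),(3,3),0)
print(cv2.HoughCircles(g[150:280],cv2.HOUGH_GRADIENT,1.2,60,param1=120,param2=25,minRadius=12,maxRadius=28))
E
```

```text
t: 39.17
tcp_pos: [538.3, 437.5, 36.5]
tool_rot: [180.0, 0.1, -178.2]
contact_force: [3.2, -0.9, 3.1]
width: 0.713
finger_force: 34.7
t: 39.67
tcp_pos: [540.6, 437.6, 30.7]
tool_rot: [180.0, -0.0, -178.2]
contact_force: [3.3, 0.2, 2.7]
width: 0.715
finger_force: 35.0
t: 40.05
tcp_pos: [541.7, 437.6, 28.2]
tool_rot: [180.0, -0.0, -178.2]
contact_force: [3.3, 1.1, 2.9]
width: 0.713
finger_force: 35.1
-5 [[489.2, 229.2], [148.2, 229.5]]
0 [[484.9, 224.5], [152.5, 224.8]]
5 [[480.5, 220.8], [156.7, 221.1]]
10 [[476.3, 218.2], [160.9, 218.4]]
[[[154.20001   64.200005  27.240002]
  [483.00003   69.        16.44    ]]]
```

```bash
python3 nudge.py '-0.7 0 1 0;-0.8 0 0.7 0;0 0 0 0'; python3 nudge.py '-0.3 0 0.6 0;0 0 0.6 0;0 0 0 0'; python3 - <<'E'
from h import *
st=env.state();c=env.get_calibration('wrist');print(st['tcp_pos'])
f=np.ascontiguousarray(env.grab_frame('wrist')[:,:,::-1]);cv2.imwrite('pics/m3.png',f)
g=cv2.GaussianBlur(cv2.cvtColor(f,cv2.COLOR_BGR2GRAY),(3,3),0)
h=cv2.HoughCircles(g[150:280],cv2.HOUGH_GRADIENT,1.2,60,param1=120,param2=25,minRadius=12,maxRadius=28);print(h)
# inner bright discs
k,l,s,ce=cv2.connectedComponentsWithStats((g>100).astype(np.uint8))
print([(s[i].tolist(),ce[i].round(1).tolist()) for i in range(1,k) if 300<s[i,4]<1500])
E
```

```text
t: 40.48
tcp_pos: [542.8, 437.6, 26.1]
tool_rot: [-180.0, -0.1, -178.2]
contact_force: [0.2, 2.7, 1.1]
width: 0.714
finger_force: 35.1
t: 40.85
tcp_pos: [543.0, 437.6, 25.7]
tool_rot: [-180.0, -0.1, -178.2]
contact_force: [-3.4, 0.2, 4.7]
width: 0.714
finger_force: 35.4
[543.0244878  437.5661692   25.69048602]
[[[154.20001   65.4       27.240002]
  [486.6       73.8       18.960001]]]
[([530, 0, 53, 8, 326], [556.0, 2.8]), ([584, 0, 45, 10, 310], [604.7, 3.8]), ([406, 310, 22, 40, 310], [417.3, 332.5]), ([302, 396, 36, 23, 598], [317.9, 407.2])]
```

```bash
cat > place.py <<'E'
from h import *
import sys
st=env.state();c=env.get_calibration('wrist')
f=np.ascontiguousarray(env.grab_frame('wrist')[:,:,::-1]);cv2.imwrite(f'pics/{sys.argv[1]}.png',f)
g=cv2.GaussianBlur(cv2.cvtColor(f,cv2.COLOR_BGR2GRAY),(3,3),0).astype(float)
def runs(line):  # dark run edges walking outward from the cover
    b=line<75; i=0; L=len(b)
    while i<L-4 and not b[i:i+4].all(): i+=1
    j=i
    while j<L-3 and b[j:j+1].all(): j+=1
    return i,j
A,B=[],[]
for u in range(230,410,10):
    i,j=runs(g[180:0:-1,u]); A.append((u,180-i+.5)); B.append((u,180-j+.5))
a,b=plane(c,A,6)[:,:2],plane(c,B,3)[:,:2]
print(np.array(A)[::6],np.array(B)[::6])
for n,P in(('cover front',a),('mat front',b)):
    p=np.polyfit(P[:,1],P[:,0],1);k=np.abs(P[:,0]-np.polyval(p,P[:,1]))<1;p=np.polyfit(P[k,1],P[k,0],1);print(n,'x@437.6 %.1f'%np.polyval(p,437.6),'yaw %.2f'%-np.degrees(np.arctan(p[0])),k.sum())
for s in(1,-1):
    A,B=[],[]
    for v in range(172,200,3):
        r=g[v,500:640] if s>0 else g[v,135::-1]
        i,j=runs(r); o=500 if s>0 else 135
        A.append((o+s*(i-.5),v));B.append((o+s*(j-.5),v))
    print('side',s,'cover y',np.round(plane(c,A,6)[:,1],1),'mat y',np.round(plane(c,B,3)[:,1],1))
E
python3 place.py m4
```

```text
[[230.  159.5]
 [290.  156.5]
 [350.  159.5]] [[230.  121.5]
 [290.  122.5]
 [350.  123.5]]
cover front x@437.6 479.4 yaw 1.53 17
mat front x@437.6 464.4 yaw 1.35 18
side 1 cover y [515.5 515.3 515.6 515.4 515.6 515.4 515.7 515.5 516.6 519.1] mat y [535.1 535.4 535.3 535.5 535.4 535.7 535.5 535.8 535.7 535.5]
side -1 cover y [356.2 356.4 356.3 356.6 356.4 356.7 356.5 355.9 355.3 352.4] mat y [348.3 348.2 348.  347.3 347.2 347.  346.8 346.1 345.9 345.8]
```

```bash
python3 - <<'E'
from h import *
c=env.get_calibration('wrist');g=cv2.cvtColor(cv2.imread('pics/m4.png'),cv2.COLOR_BGR2GRAY)
for u in(240,300,360,400): print(u,g[110:176,u])
print('x for rows',[(v,plane(c,[(320,v)],6)[0,0].round(1),plane(c,[(320,v)],3)[0,0].round(1)) for v in(120,123,126,150,155,160,165)])
print(g[190,20:150])
E
```

```text
240 [ 93  98  94  96  95  95  93  97  89  91  93  95  78  36  13  27  25  18
  33  27  27  33  33  31  32  23  30  25  25  32  25  41  37  39  40  32
  42  36  34  21  39  36  37  32  30  39  34  39  33  17 157 167 169 170
 169 171 173 173 175 174 172 169 169 165 164 171]
300 [ 93  99 100 100  97  98  99  99 102  98  95  97  84  62  58  61  56  59
  59  64  59  62  61  62  59  61  61  61  62  67  65  63  67  63  64  72
  65  68  64  70  74  71  68  75  71  74  71  70  69  66 121 139 138 135
 137 140 139 137 142 142 141 139 138 138 134 139]
360 [128 128 125 127 127 125 129 126 126 129 127 135 108  65  57  67  56  62
  63  58  62  62  55  60  64  59  62  63  54  63  57  63  65  58  60  61
  68  63  57  57  63  59  62  60  59  59  57  58  59  52  82 169 162 168
 168 168 167 168 172 168 168 166 164 161 159 163]
400 [126 131 126 131 128 130 129 130 128 128 130 135 119  73  32  41  41  38
  41  41  40  42  39  46  32  44  40  46  39  36  46  37  38  36  42  41
  40  40  40  33  45  40  43  34  35  38  44  37  32  35  23 170 186 183
 187 190 188 186 188 187 187 186 181 177 177 179]
x for rows [(120, np.float64(463.6), np.float64(463.6)), (123, np.float64(464.8), np.float64(464.8)), (126, np.float64(466.0), np.float64(466.0)), (150, np.float64(475.6), np.float64(475.8)), (155, np.float64(477.7), np.float64(477.9)), (160, np.float64(479.7), np.float64(480.0)), (165, np.float64(481.8), np.float64(482.1))]
[177 175 177 175 177 178 174 173 177 176 176 175 176 175 175 176 174 175
 176 175 174 173 173 177 173 174 178 174 173 173 173 176 175 177 165 157
 158 160 161 159 159 158 156 157 161 157 160 161 157 159 156 161 160 159
 158 159 162 158 160 161 159 161 161 157 163 160 163 160 163 160 161 160
 161 162 164 164 165 157 154  31  48  52  61  63  65  65  71  78  83  83
  84  87  83  79  78  81  73  77  72  63  63  60  60  54  57  48  47  49
  50  50  43  45  41  54  44  36 100 194 226 223 210 195 178 134 110  94
 104 128 133 120]
```

```bash
python3 nudge.py '0 0 -1.5 0;0 0 -1 0;-2 0 0 0;-2.6 0 0 0;0 0 1 0;0 0 1 0;0 0 0.5 0;0 0 0 0'; python3 place.py m5
```

```text
t: 41.95
tcp_pos: [549.0, 437.8, 26.2]
tool_rot: [180.0, 0.1, -178.2]
contact_force: [2.4, -1.6, 1.5]
width: 0.713
finger_force: 35.1
[[230.  159.5]
 [290.  159.5]
 [350.  159.5]] [[230.  106.5]
 [290.  107.5]
 [350.  107.5]]
cover front x@437.6 485.7 yaw 1.43 18
mat front x@437.6 464.5 yaw 1.35 18
side 1 cover y [515.6 515.4 515.6 515.4 515.7 515.9 515.7 516.  516.7 519.2] mat y [535.7 535.5 535.8 535.7 535.5 535.8 535.6 535.9 535.8 535.6]
side -1 cover y [356.3 356.6 356.4 356.7 356.5 356.8 356.6 356.  355.4 353. ] mat y [348.4 348.3 347.6 347.4 347.2 346.6 346.9 346.2 345.6 345.8]
```

```bash
python3 nudge.py '0.8 0 0 0;0 0 0 0'; python3 nudge.py '0 0 0 0;0 0 0 0;0 0 0 0;0 0 0 0' 0.95; python3 place.py m6; python3 nudge.py '0 0 -10 0;0 0 -20 0;0 0 -30 0;0 0 -40 0;0 0 -40 0;0 0 -30 0;0 0 0 0'; python3 place.py m7; python3 - <<'E'
from h import *
c=env.get_calibration('wrist');f=cv2.imread('pics/m7.png')
for th in (0,):
    R=Ro.from_euler('yz',[th,1.6],degrees=True).as_matrix()
    print(proj(c,np.array([[-42,60,33],[-42,-60,33],[42,0,33],[-60,80,3],[-60,-80,3]])@R.T+[544.9,437.4,3]).round(1))
g=cv2.GaussianBlur(cv2.cvtColor(f,cv2.COLOR_BGR2GRAY),(3,3),0)
print(cv2.HoughCircles(g,cv2.HOUGH_GRADIENT,1.2,50,param1=120,param2=20,minRadius=6,maxRadius=20)[0][:6])
E
```

```text
t: 42.25
tcp_pos: [547.8, 438.2, 26.0]
tool_rot: [180.0, 0.1, -178.2]
contact_force: [2.8, -0.5, 1.6]
width: 0.714
finger_force: 35.2
t: 42.75
tcp_pos: [547.3, 437.7, 25.3]
tool_rot: [-180.0, -0.0, -178.2]
contact_force: [-0.8, 0.3, 0.9]
width: 0.947
finger_force: 0.0
[[230.  161.5]
 [290.  160.5]
 [350.  161.5]] [[230.  111.5]
 [290.  111.5]
 [350.  112.5]]
cover front x@437.6 484.4 yaw 1.61 18
mat front x@437.6 464.7 yaw 1.30 18
side 1 cover y [515.9 516.1 515.9 516.2 516.  516.2 516.  516.3 516.5 517.7] mat y [535.5 535.3 535.6 535.4 535.7 535.6 535.4 535.7 535.5 535.9]
side -1 cover y [357.  356.9 356.7 357.  356.8 357.1 356.9 356.8 355.7 355.1] mat y [348.8 348.6 348.  347.8 347.1 347.4 346.8 346.6 346.4 345.7]
t: 43.68
tcp_pos: [549.4, 439.0, 201.7]
tool_rot: [179.7, 0.5, -178.2]
contact_force: [0.7, 0.6, -0.4]
width: 0.948
finger_force: 0.0
[[230.  137.5]
 [290.  129.5]
 [350.  125.5]] [[230.  113.5]
 [290.  114.5]
 [350.  115.5]]
cover front x@437.6 482.2 yaw -28.78 1
mat front x@437.6 450.6 yaw -26.49 1
side 1 cover y [742.3 743.2 744.1 745.  745.9 746.8 747.7 748.6 749.6 75
[... 318 characters left out ...]
  19.32    ]
 [ 25.800001 388.2       19.32    ]
 [ 72.600006 159.        12.      ]
 [384.6      155.40001   18.      ]
 [244.20001  161.40001   12.6     ]
 [316.2      252.6       12.360001]]place.py:18: RankWarning: Polyfit may be poorly conditioned
  p=np.polyfit(P[:,1],P[:,0],1);k=np.abs(P[:,0]-np.polyval(p,P[:,1]))<1;p=np.polyfit(P[k,1],P[k,0],1);print(n,'x@437.6 %.1f'%np.polyval(p,437.6),'yaw %.2f'%-np.degrees(np.arctan(p[0])),k.sum())
place.py:18: RankWarning: Polyfit may be poorly conditioned
  p=np.polyfit(P[:,1],P[:,0],1);k=np.abs(P[:,0]-np.polyval(p,P[:,1]))<1;p=np.polyfit(P[k,1],P[k,0],1);print(n,'x@437.6 %.1f'%np.polyval(p,437.6),'yaw %.2f'%-np.degrees(np.arctan(p[0])),k.sum())
```

```bash
python3 nudge.py '0 0 0 0;0 0 0 0'; python3 -c "
from rig import env
print(env.sign_off())"
```

```text
t: 43.98
tcp_pos: [546.7, 437.2, 193.3]
tool_rot: [-179.9, -0.2, -178.2]
contact_force: [0.0, -1.1, -0.9]
width: 0.947
finger_force: 0.0
the job is handed in; nothing more can be done
None
```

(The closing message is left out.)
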